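# Empty the sample-tube tray over the rim of the waste bin

### The arm

A 6-joint arm with a two-finger parallel gripper is mounted at the origin on a cart in front of the work surface, level with it; the furniture and walls round the work are solid. World frame = base frame: x ahead of the robot, y to its left, z up, the work surface at z = 0. Lengths are in m, angles in rad, forces in N, time in s.
With the tool pointing down it reaches from about 0.3 to 0.95 m from the base axis. Payload 3.1 kg.
Tool frame: the origin (TCP) lies on the centre line of the jaws, within the pads' length; the fingertips stand 19 mm ahead of it and the grasp point (between the pads) is the TCP; z points along the fingers, y is the line along which they close (so a half turn about z gives the same grasp; the last joint's range is limited). The gripper opens to 85 mm and grips with 20 to 120 N. Pads are 22 mm wide; open, the fingers measure 114 mm over their backs; the gripper's body (76 mm by 85 mm) begins 54 mm behind the grasp point. The pads swing forward as they close: fully open they stand 13 mm farther back than shut.
Start: joints at [1.176, 0.308, 1.634, -0, 1.2, -0.07], TCP at [0.199, 0.592, 0.25] pointing down, gripper open.
Joint ranges: [-3.06, 3.06], [-0.79, 1.96], [0.05, 2.63], [-1.19, 4.34], [0.05, 2.64], [-2.94, 2.94]. Speed limits (rad/s): [2.79, 2.79, 3.14, 3.14, 3.14, 3.14].

### API

Orientations are given as a 3x3 rotation matrix whose columns are the frame's x, y, z axes.
In Python, from bench import env gives the robot as it stands.
- The arm moves only by the tool move_arm, never from a script. Its argument "increments" is a list of rows, each a list of 7 numbers: the closure in counts, from 0 (fully open) to 255 (shut), then the shift along the tool's x, y, z in cm, then the turn, a rotation vector about the tool's x, y, z in degrees. In form: [[claw, dx, dy, dz, ax, ay, az], ...]. A call has exactly 8 rows; each row shifts and turns the commanded pose from where the row before left it, along the tool's axes as they then stand; what a row does not reach is not made up. A row lasts 1/8 s, in which the tool goes at most 62.5 mm and 10.7 degrees, less where a joint would pass 70% of its speed; a pose out of reach is approached as far as the arm can. A call is refused whole if a number of a shift passes 6.25 or a number of a turn 10.7, either way. A call with a gripper value outside its range is refused whole. The fingers move at their own pace and stop on an object; "grip_force" is the grip in N (left out, the last holds). Time passes only in rows, so rows that do not move let the fingers close, or fill a call up. It gives the time, the measured TCP pose, the force, the opening and the grip force at its end, in the units of the state.
- env.read_state(): the state, without advancing time (a new reading comes with each control period).
- env.snapshot(name): name is "scene" or "top" or "wrist"; returns the picture (480x640x3 uint8, red, green, blue); there is no depth.
- env.camera_params(name): a dict with "fx", "fy", "cx", "cy" (pixels), "rvec" (rotation vector, rad) and "tvec" (3), from world to camera coordinates, as OpenCV has them. Camera axes: x right, y down, z forward; pixel columns grow to the right and rows downward; lengths in m; the calibration is good to about 2 mm. The wrist camera is an equidistant fisheye: a pixel r from the principal point sees the ray r / f radians off the axis. A picture is of the moment at which its call begins: read the wrist's pose just before it. camera_params takes no time and is no camera call; for the wrist camera it gives the pose at the moment of the call.
- env.finish_job(): hands the job in; it is judged then, once.
The state is a dict: "clock": time; "joint_positions": joint angles; "joint_velocities": joint speeds; "effort": joint torques, N m; "tool_pos": TCP position; "eef_rot": TCP orientation; "contact_force": force on the tool from outside, world axes, zero at the start; "wrist_torque": the same for the moment, N m; "gripper_width": opening from 0.0 (shut) to 1.0 (fully open); "finger_force": force on a finger pad.
Only numpy, scipy, OpenCV 4.12 (cv2) and the standard library are available. Lean on these libraries where they do the work, as an engineer would, in place of code of your own. Each camera call takes 0.05 s, during which the arm holds its last target. There are 200 camera calls.

### The job

Lift the metal tray of used tubes by its bar handle, keeping it level, and hook the lip under its open spout over the bin's rim that is farthest from the robot. Tip the tray up about that rim until all three tubes have rolled into the bin, never tipping it away from the rim; then unhook it and set the empty tray back flat on the worktop, roughly where it stood. Leave the tip box, the reagent bottle and the timer where they are.

Things in the scene. Friction and masses are not known exactly. Their poses are not given: they have to be found in the camera images.
- tray_handle (a point): Centre of the tray's black bar handle, which bridges the tray from side to side: 16 mm thick (tray x), 102 mm long (tray y), 28 mm high. It is 82 mm above the tray's underside, about over its centre of mass; open space of 16 mm under the bar to the 52 mm high side walls, about 45 mm to the floor. Axes: z up as it stands, +x to the closed back end, -x to the open spout.
- tray_hook (a point): Middle of the slot under the spout, where the rim's bead sits when hooked: from the handle centre 82 mm to -x and 51.5 mm down. Slot open downwards, across the whole width, 20 mm long in x; ceiling 5 mm above this point; at the spout end an 8 mm deep lip (goes inside the bin), at the other a 14 mm cross bar (stays outside). The tray's underside is 30.5 mm below this point.
- bin: Open steel waste bin fixed to the worktop, 130 (x) x 150 (y) x 105 mm high, walls 3 mm, rolled rim: a round bead of 10 mm diameter along all four edges. Origin at the centre of its underside; +x points away from the robot, z up.
- bin_rim (a point): Middle of the bin's far rim (the one away from the robot), at the centre of the bead: 63.5 mm from the bin's origin along its +x and 100 mm above the worktop. The rim runs along this point's y for 150 mm; +x points out of the bin.
- tip_box: Pipette tip box, 93 x 122 x 71 mm, a bystander; origin at the centre of its underside. It stands on the opposite side of the bin from the tray.
- reagent_bottle: White reagent bottle, 62 mm diameter, 125 mm high, a bystander; origin at the centre of its underside.
- timer: White square bench timer with a knob, 62 x 62 x 43 mm, a bystander; origin at the centre of its underside.
- tube_00_mid (a point): Middle of a capped sample tube lying across the tray, 84 mm long, 15 mm diameter at the cap (tube 13 mm), 11 g; z along the tube to the cap. The one at the tray's back wall.
- tube_01_mid (a point): Middle of a capped sample tube lying across the tray, 84 mm long, 15 mm diameter at the cap (tube 13 mm), 11 g; z along the tube to the cap. The middle one.
- tube_07_mid (a point): Middle of a capped sample tube lying across the tray, 84 mm long, 15 mm diameter at the cap (tube 13 mm), 11 g; z along the tube to the cap. The one nearest the spout.
- tray: Loose smooth aluminium tipping tray, 161 x 102 mm, 0.22 to 0.36 kg, standing with its spout roughly towards the robot. Origin on its underside, 10 mm to -x of and 82 mm below the handle centre; same axes. Its floor slopes 0.21 rad, higher at the spout, so tubes stay at the back wall while it is level; back end raised 0.7 rad empties it; on the rim it turns freely to about 0.95 rad.

How it is judged:
By the outcome, as a careful person would: the job done as asked, in the order asked, and still so for the second after the job is handed in, with the robot touching nothing.
It also fails if it takes over 64 s, if anything falls off the work surface, if the arm or the gripper's body presses on something with over 40 N, if the wrist force passes 120 N, or if a joint passes its speed limit or range.

## Working session

There is one attempt and no reset: what is moved stays moved. The work goes in short steps, Python scripts to look and compute and a tool call to move; the robot and the scene stay as the last step left them, time stands still between calls to the robot, and variables do not carry over. Pictures are saved under pics/ and viewed, at most 10 in all, crops included, and the job is handed in when it is done.

Besides the shell and the picture viewer there is one more tool, called after "Request:" as name(argument=value, ...) on one line, values as JSON. move_arm: Moves the arm, as the interface text tells. Its arguments: {"type":"object","properties":{"increments":{"type":"array"},"grip_force":{"type":"number"}},"required":["increments"]}

```bash
mkdir -p pics; ls
cat > h.py <<'E'
import numpy as np, cv2
from bench import env
def cam(n):
    p=env.camera_params(n); R=cv2.Rodrigues(np.array(p["rvec"],float))[0]; t=np.array(p["tvec"],float).ravel()
    return p,R,t
def ray(n,u,v,c=None):
    p,R,t=c or cam(n); x=(u-p["cx"])/p["fx"]; y=(v-p["cy"])/p["fy"]
    if n=="wrist":
        r=np.hypot(x,y); d=np.array([x/r*np.sin(r),y/r*np.sin(r),np.cos(r)])
    else: d=np.array([x,y,1.])
    return -R.T@t, R.T@d
def onz(n,u,v,z,c=None):
    o,d=ray(n,u,v,c); return o+d*(z-o[2])/d[2]
def snap(n,f):
    im=env.snapshot(n); cv2.imwrite("pics/"+f,im[:,:,::-1]); return im
E
python3 - <<'E'
from h import *
for n in("scene","top"):
    snap(n,n+"0.png"); p,R,t=cam(n); print(n,p,-R.T@t)
print(env.read_state())
E
```

```text
pics
scene {'fx': 455.6196309034523, 'fy': 455.6196309034523, 'cx': 321.5735971284863, 'cy': 231.88345247186052, 'rvec': array([ 1.84521707, -0.84028835,  0.57094637]), 'tvec': array([-0.35463479,  0.2566726 ,  0.70413778])} [-0.18839629 -0.615999    0.52202369]
top {'fx': 497.57476265488555, 'fy': 497.57476265488555, 'cx': 318.7240876076459, 'cy': 243.92378420204153, 'rvec': array([ 2.16154916, -2.14820151,  0.12177974]), 'tvec': array([-0.01192785,  0.55155898,  1.12416215])} [ 0.41158386 -0.01865594  1.18251884]
{'clock': 0.1, 'joint_positions': array([ 1.17631022e+00,  3.08914604e-01,  1.63509552e+00, -3.95540535e-05,
        1.19969528e+00, -6.97236208e-02]), 'joint_velocities': array([ 0.00022944, -0.00290458, -0.00237033, -0.00167976,  0.00021529,
        0.00029484]), 'effort': array([-1.16790732e-03, -4.16410482e+01, -2.77642643e+01, -9.73244482e-05,
        4.12422422e-03,  3.89589545e-06]), 'tool_pos': array([0.19919898, 0.59164283, 0.24914667]), 'eef_rot': array([[-9.47731086e-01,  3.19069247e-01, -7.77971326e-04],
       [ 3.19070176e-01,  9.47729056e-01, -1.96464669e-03],
       [ 1.10447690e-04, -2.11018419e-03, -9.99997767e-01]]), 'contact_force': array([-0.03559316,  0.45133758, -0.10245694]), 'wrist_torque': array([ 0.01911182, -0.00050723,  0.01905821]), 'finger_force': 0.0, 'gripper_width': 1.0031809670268779}
```

View pics/top0.png

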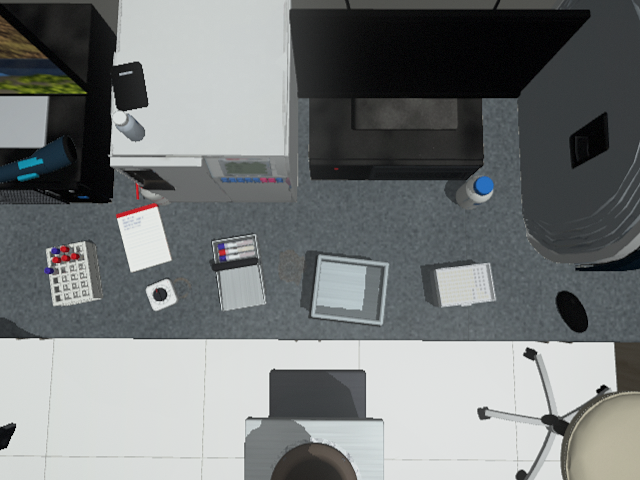

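View pics/scene0.png

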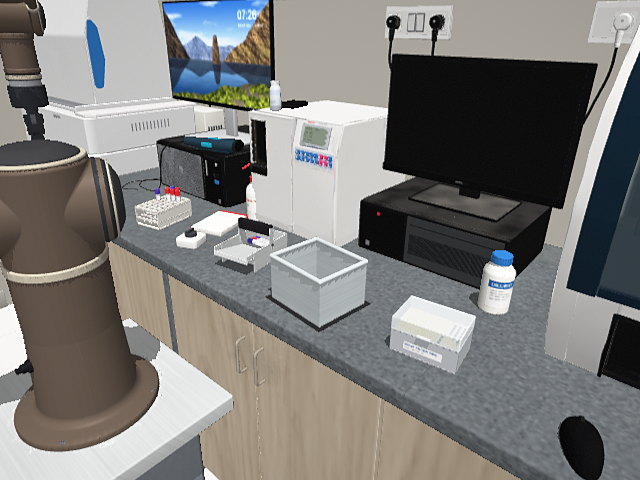

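The top view shows the tray near (238,270) with its black bar at about (236,265). The bin is near (348,290), the tip box near (465,285) and the timer near (160,294). The scene view agrees.

Run:
```python
from h import *
im=cv2.imread("pics/top0.png"); g=im.max(2)
m=np.zeros_like(g); m[250:282,205:268]=(g[250:282,205:268]<45)
n,l,s,c=cv2.connectedComponentsWithStats(m); print(s[1:],c[1:])
k=1+s[1:,4].argmax(); r=cv2.minAreaRect(cv2.findContours((l==k).astype(np.uint8),0,1)[0][0]); b=cv2.boxPoints(r)
for z in(.096,):
    print("handle",onz("top",*r[0],z)); print([onz("top",*q,z).round(4) for q in b], b)
for q in((316,251),(389,262),(384,326),(309,317)): print("bin",onz("top",*q,.1).round(4))
for q in((209,236),(256,234),(267,305),(220,311)): print("tray",onz("top",*q,.05).round(4))
for q in((310,180),(483,180),(297,205)): print("eq",onz("top",*q,.0).round(4))
cv2.imwrite("pics/c1.png",cv2.resize(im[225:335,195:400],(800,429),interpolation=cv2.INTER_CUBIC))
```

```text
[[212 258  46  13 180]
 [216 277   1   1   1]] [[231.48333333 264.43333333]
 [216.         277.        ]]
handle [0.49874796 0.17495599 0.096     ]
[array([0.4983, 0.2257, 0.096 ]), array([0.5142, 0.1269, 0.096 ]), array([0.4992, 0.1243, 0.096 ]), array([0.4833, 0.2229, 0.096 ])] [[211.53755 263.99423]
 [256.6994  257.04623]
 [257.7514  263.88437]
 [212.58957 270.83237]]
bin [ 0.5279 -0.0032  0.1   ]
bin [ 0.5047 -0.1625  0.1   ]
bin [ 0.3668 -0.1504  0.1   ]
bin [0.3849 0.0108 0.1   ]
tray [0.5665 0.244  0.05  ]
tray [0.5718 0.1358 0.05  ]
tray [0.4098 0.1074 0.05  ]
tray [0.3957 0.2134 0.05  ]
eq [0.7122 0.0141 0.    ]
eq [ 0.7142 -0.4057  0.    ]
eq [0.6502 0.045  0.    ]
```

View pics/c1.png

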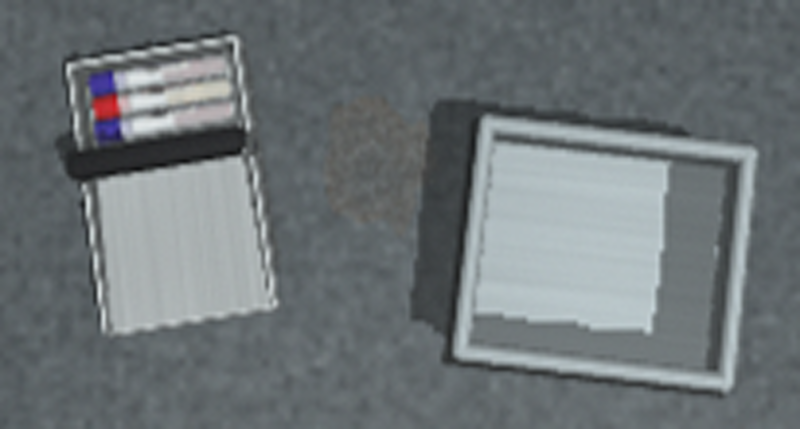

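The crop shows the tray yawed about +9°, with three tubes at the back and the spout towards the robot. The bin is yawed about −8°, and its far rim runs from crop (485,120) to (752,150).

```bash
cat >> h.py <<'E'
from scipy.spatial.transform import Rotation as Ro, Slerp
def down(yaw):  # tool y along (cos,sin yaw), z down
    y=np.array([np.cos(yaw),np.sin(yaw),0]); z=np.array([0,0,-1.]); return np.c_[np.cross(y,z),y,z]
def rows(claw,path,p0=None,R0=None):
    """path: list of (p,R) to go through, one per row; prints increments"""
    s=env.read_state(); p=np.array(s["tool_pos"] if p0 is None else p0); R=np.array(s["eef_rot"] if R0 is None else R0)
    out=[]
    for q,Q in path:
        d=np.round(R.T@(q-p)*100,2); a=np.round(np.degrees(Ro.from_matrix(R.T@Q).as_rotvec()),2)
        out.append([claw,*(d+0.).tolist(),*(a+0.).tolist()]); p=p+R@d/100; R=R@Ro.from_rotvec(np.radians(a)).as_matrix()
    for i in range(0,len(out),8): print(out[i:i+8])
    print("max",np.abs(np.array(out)[:,1:]).max(0))
def line(q,Q,n,ease=True,p0=None,R0=None):
    s=env.read_state(); p=np.array(s["tool_pos"] if p0 is None else p0); R=np.array(s["eef_rot"] if R0 is None else R0)
    f=np.arange(1,n+1)/n; f=(1-np.cos(np.pi*f))/2 if ease else f
    S=Slerp([0,1],Ro.from_matrix([R,Q])); return [(p+(q-p)*u,S(u).as_matrix()) for u in f]
E
python3 - <<'E'
from h import *
rows(0,line(np.array([.48,.15,.25]),down(.16),16))
E
```

```text
[[0, -0.39, -0.32, 0.0, 0.0, 0.0, 0.6], [0, -1.17, -0.92, 0.0, 0.0, 0.0, 1.77], [0, -1.94, -1.44, 0.0, -0.01, 0.01, 2.87], [0, -2.71, -1.81, 0.0, -0.01, 0.0, 3.87], [0, -3.44, -1.97, -0.01, -0.01, 0.0, 4.72], [0, -4.09, -1.92, 0.0, 0.0, 0.01, 5.38], [0, -4.62, -1.66, -0.01, -0.02, 0.0, 5.83], [0, -4.96, -1.22, 0.0, -0.01, 0.01, 6.07]]
[[0, -5.06, -0.7, -0.01, -0.01, 0.0, 6.07], [0, -4.9, -0.15, 0.0, -0.01, 0.01, 5.84], [0, -4.52, 0.32, -0.01, -0.01, 0.0, 5.38], [0, -3.91, 0.65, -0.01, 0.0, 0.01, 4.71], [0, -3.15, 0.8, 0.0, -0.01, 0.0, 3.87], [0, -2.3, 0.75, 0.0, -0.01, 0.01, 2.88], [0, -1.39, 0.53, -0.01, 0.0, 0.0, 1.77], [0, -0.47, 0.19, 0.0, 0.0, 0.0, 0.6]]
max [5.06 1.97 0.01 0.02 0.01 6.07]
```

Request:
move_arm(increments=[[0, -0.4, -0.3, 0, 0, 0, 0.6], [0, -1.2, -0.9, 0, 0, 0, 1.8], [0, -1.9, -1.4, 0, 0, 0, 2.9], [0, -2.7, -1.8, 0, 0, 0, 3.9], [0, -3.4, -2.0, 0, 0, 0, 4.7], [0, -4.1, -1.9, 0, 0, 0, 5.4], [0, -4.6, -1.7, 0, 0, 0, 5.8], [0, -5.0, -1.2, 0, 0, 0, 6.1]])

```text
clock: 1.1
tool_pos: [0.3404, 0.3692, 0.2504]
eef_rot: [[-0.641, 0.767, 0.001], [0.767, 0.641, -0.0], [-0.001, 0.0, -1.0]]
contact_force: [0.9, -0.2, 0.7]
gripper_width: 0.999
finger_force: 0.0
```

Request:
move_arm(increments=[[0, -5.1, -0.7, 0, 0, 0, 6.1], [0, -4.9, -0.15, 0, 0, 0, 5.8], [0, -4.5, 0.3, 0, 0, 0, 5.4], [0, -3.9, 0.65, 0, 0, 0, 4.7], [0, -3.1, 0.8, 0, 0, 0, 3.9], [0, -2.3, 0.75, 0, 0, 0, 2.9], [0, -1.4, 0.5, 0, 0, 0, 1.8], [0, -0.5, 0.2, 0, 0, 0, 0.6]])

```text
clock: 2.1
tool_pos: [0.4792, 0.1496, 0.2503]
eef_rot: [[-0.154, 0.988, -0.0], [0.988, 0.154, 0.0], [0.0, -0.0, -1.0]]
contact_force: [0.4, 0.5, 1.1]
gripper_width: 0.999
finger_force: 0.0
```

Run:
```python
from h import *
c=cam("wrist"); s=env.read_state(); snap("wrist","w1.png"); print(s["tool_pos"],s["eef_rot"],s["clock"]); import pickle; pickle.dump(c,open("w1.pkl","wb")); print(c[0], -c[1].T@c[2])
```

```text
[0.47917465 0.14960501 0.2503259 ] [[-1.53765728e-01  9.88107326e-01 -1.11964927e-04]
 [ 9.88107328e-01  1.53765738e-01  8.30894297e-05]
 [ 9.93176439e-05 -9.78570584e-05 -9.99999990e-01]] 2.1
{'fx': 371.64829954431775, 'fy': 371.64829954431775, 'cx': 320.5606508044987, 'cy': 236.4455689083051, 'rvec': array([-2.81814106, -0.21754598, -0.03456872]), 'tvec': array([-0.49657995,  0.0304605 ,  0.40311948])} [0.46705773 0.22853813 0.3737007 ]
```

View pics/w1.png

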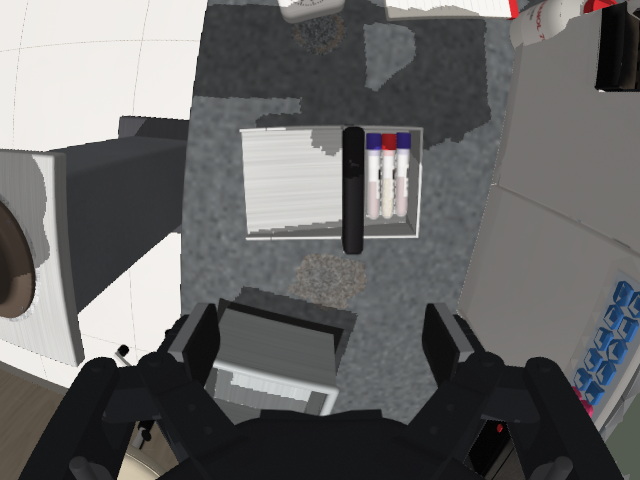

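The wrist view shows the handle at columns 343–364, rows 127–254, with the tubes to its right. The bin's far-left corner is near (338,384).

Run:
```python
from h import *
import pickle; c=pickle.load(open("w1.pkl","rb"))
im=cv2.imread("pics/w1.png"); g=im.max(2); m=np.zeros_like(g); m[122:262,335:370]=(g[122:262,335:370]<40)
n,l,s,ce=cv2.connectedComponentsWithStats(m); k=1+s[1:,4].argmax(); print(s[k],ce[k])
r=cv2.minAreaRect(cv2.findContours((l==k).astype(np.uint8),0,1)[0][0]); b=cv2.boxPoints(r); print(b)
P=[onz("wrist",*q,.096,c) for q in b]; print(np.round(P,4),np.mean(P,0))
print("bincorner",onz("wrist",338,384,.105,c))
for n_,q in (("back",(422,128)),("back",(418,236)),("sp",(241,130)),("sp",(246,239))): print(n_,onz("wrist",*q,.052,c).round(4))
```

```text
[ 342  127   22  127 2277] [353.11857708 186.14624506]
[[341.76822 252.94717]
 [343.04202 126.83881]
 [363.6157  127.04663]
 [362.3419  253.155  ]]
[[0.4998 0.1278 0.096 ]
 [0.4843 0.2254 0.096 ]
 [0.4994 0.2279 0.096 ]
 [0.5162 0.1301 0.096 ]] [0.49993902 0.1778023  0.096     ]
bincorner [0.51876696 0.00137224 0.105     ]
back [0.5555 0.2368 0.052 ]
back [0.5728 0.139  0.052 ]
sp [0.4001 0.21   0.052 ]
sp [0.4154 0.1116 0.052 ]
```

Run:
```python
from h import *
a=np.array([.4995,.1775,.2]); b=np.array([.4995,.1775,.082]); Q=down(.159)
rows(0,line(a,Q,6)+line(b,Q,10,p0=a,R0=Q))
```

```text
[[0, 0.16, 0.16, 0.34, 0.0, 0.0, -0.02], [0, 0.45, 0.45, 0.92, 0.0, 0.0, -0.04], [0, 0.61, 0.6, 1.26, 0.0, 0.01, -0.06], [0, 0.61, 0.61, 1.25, 0.0, 0.0, -0.05], [0, 0.44, 0.44, 0.92, 0.01, 0.0, -0.05], [0, 0.16, 0.17, 0.34, 0.0, 0.0, -0.01], [0, 0.0, 0.0, 0.29, 0.0, 0.0, 0.0], [0, 0.0, 0.0, 0.84, 0.0, 0.0, 0.0]]
[[0, 0.0, 0.0, 1.3, 0.0, 0.0, 0.0], [0, 0.0, 0.0, 1.65, 0.0, 0.0, 0.0], [0, 0.0, 0.0, 1.82, 0.0, 0.0, 0.0], [0, 0.0, 0.0, 1.82, 0.0, 0.0, 0.0], [0, 0.0, 0.0, 1.65, 0.0, 0.0, 0.0], [0, 0.0, 0.0, 1.3, 0.0, 0.0, 0.0], [0, 0.0, 0.0, 0.84, 0.0, 0.0, 0.0], [0, 0.0, 0.0, 0.29, 0.0, 0.0, 0.0]]
max [0.61 0.61 1.82 0.01 0.01 0.06]
```

Request:
move_arm(increments=[[0, 0.16, 0.16, 0.34, 0, 0, 0], [0, 0.45, 0.45, 0.92, 0, 0, -0.1], [0, 0.61, 0.6, 1.26, 0, 0, 0], [0, 0.61, 0.61, 1.25, 0, 0, -0.1], [0, 0.44, 0.44, 0.92, 0, 0, 0], [0, 0.16, 0.17, 0.34, 0, 0, 0], [0, 0, 0, 0.3, 0, 0, 0], [0, 0, 0, 0.8, 0, 0, 0]])

```text
clock: 3.15
tool_pos: [0.5, 0.1786, 0.1894]
eef_rot: [[-0.16, 0.987, 0.002], [0.987, 0.16, 0.0], [0.0, 0.002, -1.0]]
contact_force: [0.9, -0.6, 0.2]
gripper_width: 0.999
finger_force: 0.0
```

Request:
move_arm(increments=[[0, 0, 0, 1.3, 0, 0, 0], [0, 0, 0, 1.6, 0, 0, 0], [0, 0, 0, 1.8, 0, 0, 0], [0, 0, 0, 1.8, 0, 0, 0], [0, 0, 0, 1.7, 0, 0, 0], [0, 0, 0, 1.3, 0, 0, 0], [0, 0, 0, 0.9, 0, 0, 0], [0, 0, 0, 0.3, 0, 0, 0]])

```text
clock: 4.15
tool_pos: [0.4992, 0.1785, 0.0813]
eef_rot: [[-0.16, 0.987, -0.001], [0.987, 0.16, -0.0], [-0.0, -0.001, -1.0]]
contact_force: [0.1, 0.7, -0.3]
gripper_width: 0.999
finger_force: 0.0
```

Request:
move_arm(increments=[[100, 0, 0, 0, 0, 0, 0], [140, 0, 0, 0, 0, 0, 0], [170, 0, 0, 0, 0, 0, 0], [200, 0, 0, 0, 0, 0, 0], [220, 0, 0, 0, 0, 0, 0], [255, 0, 0, 0, 0, 0, 0], [255, 0, 0, 0, 0, 0, 0], [255, 0, 0, 0, 0, 0, 0]], grip_force=60)

```text
clock: 5.15
tool_pos: [0.4998, 0.1787, 0.0825]
eef_rot: [[-0.16, 0.987, 0.001], [0.987, 0.16, 0.0], [0.0, 0.001, -1.0]]
contact_force: [-0.2, 0.3, 5.0]
gripper_width: 0.179
finger_force: 59.6
```

Run:
```python
from h import *
s=env.read_state(); print(s["tool_pos"],s["contact_force"],s["wrist_torque"],s["gripper_width"])
import pickle; c=cam("wrist"); pickle.dump(c,open("w2.pkl","wb")); snap("wrist","w2.png")
```

```text
[0.49980083 0.17870043 0.0824592 ] [-0.15234451  0.33164014  5.03415783] [-0.04311986  0.10277596 -0.00311741] 0.1793429500401228
```

View pics/w2.png

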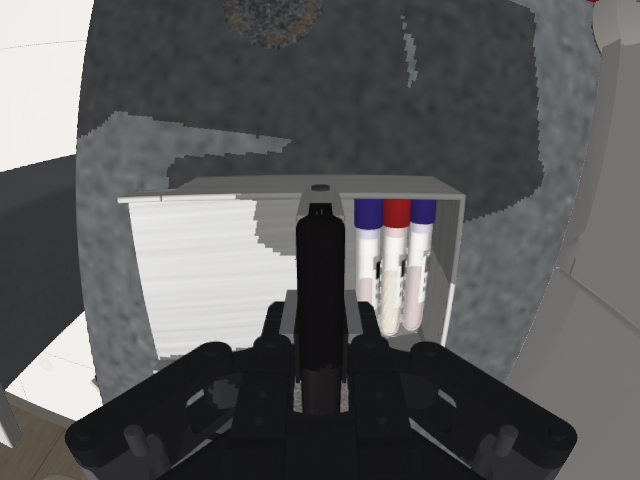

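The bar is between the pads (opening about 15 mm) and all three tubes lie by the back wall at columns 355–435. Next I'll measure the rim precisely and check the monitor's clearance.

Run:
```python
from h import *
im=cv2.cvtColor(cv2.imread("pics/top0.png"),cv2.COLOR_BGR2GRAY).astype(float)
# profile print for the far rim at a few columns, near rim too
for u in (330,345,360,375): print(u,im[250:272,u].astype(int), '|',im[308:330,u].astype(int))
def tri(a,b):
    (o1,d1),(o2,d2)=ray("top",*a),ray("scene",*b); A=np.c_[d1,-d2]; k=np.linalg.lstsq(A,o2-o1,rcond=None)[0]; return (o1+k[0]*d1).round(3),(o2+k[1]*d2).round(3)
print("monBL",tri((297,97),(388,157))); print("boxTopL front",tri((310,178),(362,207)))
print("monTR",tri((590,12),(597,64)))
p,R,t=cam("top"); pc,Rc,tc=cam("scene")
# bin corners: top (from crop) vs scene rim corners
for q in((482,117),(753,150),(734,389),(457,360)):
    uv=(q[0]/3.902+195-.4,q[1]/3.9+225-.4); print("cor",onz("top",*uv,.101).round(4))
for uv in((317,239),(367,261),(321,293),(271,254)): print("scene cor",onz("scene",*uv,.102).round(4))
```

```text
330 [100  98  77  60  61  91 146 182 179 140  95  77 154 186 185 184 183 185
 186 183 187 188] | [115 117 118 118 118 118 111 138 176 184 166 109  58  92 104 105 107 108
 106 104 102 106]
345 [ 94  97 101 104  83  63  61 116 159 183 176 127  83  96 160 187 185 184
 186 187 187 187] | [153 114 117 119 119 119 119 120 122 146 183 186 145  84  66  98 109 110
 109 108 105 105]
360 [ 99  94  91  93  99  79  62  61  58 124 169 181 168 118  77 120 172 187
 184 184 186 187] | [196 190 152 118 118 118 119 120 119 109 124 153 186 186 128  63  81 107
 113 115 114 110]
375 [ 96  95  97  96  96  96  96  98  98  95  93 137 179 179 159 112  70  92
 111 112 111 113] | [120 120 119 121 122 121 121 123 118 110 112 105 129 162 183 180 121  57
  89 108 109 109]
monBL (array([0.829, 0.036, 0.219]), array([0.839, 0.021, 0.222]))
boxTopL front (array([0.685, 0.011, 0.123]), array([ 0.696, -0.003,  0.125]))
monTR (array([ 0.852, -0.419,  0.478]), array([ 0.851, -0.418,  0.477]))
cor [ 0.5199 -0.008   0.101 ]
cor [ 0.5023 -0.1593  0.101 ]
cor [ 0.3704 -0.1475  0.101 ]
cor [0.3851 0.0049 0.101 ]
scene cor [ 0.5125 -0.0137  0.102 ]
scene cor [ 0.4995 -0.1587  0.102 ]
scene cor [ 0.3434 -0.1699  0.102 ]
scene cor [0.3916 0.0074 0.102 ]
```

Run:
```python
from h import *
F=np.array([onz("top",u,v,.101) for u,v in((330,257.5),(345,259),(360,261),(375,262.7))])
N=np.array([onz("top",u,v,.101) for u,v in((330,316.9),(345,318.6),(360,320.3),(375,322))])
im=cv2.cvtColor(cv2.imread("pics/top0.png"),cv2.COLOR_BGR2GRAY).astype(int)
for v in (275,290,305): print(v,im[v,305:325],'|',im[v,376:394])
for A in(F,N):
    k=np.polyfit(A[:,1],A[:,0],1); print(k, "yaw",-np.arctan(k[0]))
kf=np.polyfit(F[:,1],F[:,0],1);print("dist",(np.polyval(kf,-.08)-np.polyval(np.polyfit(N[:,1],N[:,0],1),-.08))*np.cos(.12))
```

```text
275 [ 60  58  58  61  65  67  69  69  54  40  77 149 185 176 153 178 184 182
 183 183] | [115 115 114 116  93  74  70  80 136 171 183 166 118 103 100 103 101  97]
290 [ 65  65  67  67  70  68  60  45  62 142 177 181 160 163 181 186 183 184
 184 185] | [114 113 132  88  73  67 118 153 189 181 119  94  95  95  95  97 101 100]
305 [ 70  71  71  72  63  50  46 134 170 189 170 139 148 151 151 151 150 150
 150 184] | [120  85  75  73  85 139 176 187 165 109  93  92  91  96 102 107 109 103]
[0.11185291 0.51767732] yaw -0.1113899185972485
[0.10526337 0.38902855] yaw -0.1048771506507774
dist 0.12720023283793058
```

Run:
```python
from h import *
rim=onz("top",353.3,260.05,.101); print("rim",rim); yaw=-.108
xh=np.array([np.cos(yaw),np.sin(yaw),0]); T=rim*[1,1,0]+.082*xh; print("T",T)
s=env.read_state(); p,R=s["tool_pos"],s["eef_rot"]
a=np.array([p[0],p[1],.23]); Q=down(.159); b=T+[0,0,.23]
rows(255,line(a,Q,12)+line(b,down(yaw),20,p0=a,R0=Q))
```

```text
rim [ 0.50840674 -0.08471778  0.101     ]
T [ 0.58992898 -0.09355657  0.        ]
[[255, 0.0, 0.0, -0.25, 0.0, 0.0, 0.0], [255, 0.0, 0.0, -0.74, 0.0, 0.0, 0.01], [255, 0.0, 0.0, -1.17, 0.01, 0.0, 0.0], [255, 0.0, 0.0, -1.53, 0.0, 0.0, 0.01], [255, 0.0, 0.0, -1.78, 0.01, 0.0, 0.01], [255, 0.0, 0.0, -1.91, 0.0, 0.0, 0.01], [255, 0.0, 0.01, -1.91, 0.01, 0.0, 0.01], [255, 0.0, 0.0, -1.78, 0.01, 0.0, 0.01]]
[[255, 0.0, 0.0, -1.52, 0.0, 0.0, 0.01], [255, 0.0, 0.0, -1.18, 0.01, 0.0, 0.01], [255, 0.0, 0.0, -0.73, 0.0, 0.0, 0.0], [255, 0.0, 0.0, -0.25, 0.0, 0.0, 0.0], [255, -0.17, 0.03, 0.0, 0.0, 0.0, 0.09], [255, -0.52, 0.08, 0.0, 0.0, 0.0, 0.29], [255, -0.85, 0.14, 0.0, 0.0, 0.0, 0.45], [255, -1.16, 0.21, 0.0, 0.0, 0.0, 0.63]]
[[255, -1.43, 0.27, 0.0, 0.0, 0.0, 0.78], [255, -1.68, 0.34, 0.0, 0.0, 0.0, 0.91], [255, -1.88, 0.41, 0.0, 0.0, 0.0, 1.03], [255, -2.02, 0.48, -0.01, 0.0, 0.0, 1.11], [255, -2.12, 0.55, 0.0, 0.0, 0.0, 1.16], [255, -2.16, 0.6, 0.0, 0.0, 0.0, 1.2], [255, -2.14, 0.65, 0.0, 0.0, 0.0, 1.2], [255, -2.08, 0.68, 0.0, 0.0, 0.0, 1.16]]
[[255, -1.96, 0.69, 0.0, 0.0, 0.0, 1.11], [255, -1.8, 0.66, 0.0, 0.0, 0.0, 1.03], [255, -1.6, 0.63, 0.0, 0.0, 0.0, 0.91], [255, -1.35, 0.55, 0.0, 0.0, 0.0, 0.78], [255, -1.08, 0.46, 0.0, 0.0, 0.0, 0.63], [255, -0.79, 0.35, 0.0, 0.0, 0.0, 0.45], [255, -0.48, 0.21, 0.0, 0.0, 0.0, 0.28], [255, -0.16, 0.08, 0.0, 0.0, 0.0, 0.1]]
max [2.16 0.69 1.91 0.01 0.   1.2 ]
```

Request:
move_arm(increments=[[255, 0, 0, -0.25, 0, 0, 0], [255, 0, 0, -0.75, 0, 0, 0], [255, 0, 0, -1.2, 0, 0, 0], [255, 0, 0, -1.5, 0, 0, 0], [255, 0, 0, -1.8, 0, 0, 0], [255, 0, 0, -1.9, 0, 0, 0], [255, 0, 0, -1.9, 0, 0, 0], [255, 0, 0, -1.8, 0, 0, 0]], grip_force=90)

```text
clock: 6.2
tool_pos: [0.4996, 0.1787, 0.1949]
eef_rot: [[-0.16, 0.987, 0.001], [0.987, 0.16, 0.0], [0.0, 0.001, -1.0]]
contact_force: [1.1, 0.1, -3.6]
gripper_width: 0.173
finger_force: 87.8
```

Request:
move_arm(increments=[[255, 0, 0, -1.5, 0, 0, 0], [255, 0, 0, -1.2, 0, 0, 0], [255, 0, 0, -0.7, 0, 0, 0], [255, 0, 0, -0.25, 0, 0, 0], [255, -0.17, 0.03, 0, 0, 0, 0.1], [255, -0.52, 0.08, 0, 0, 0, 0.3], [255, -0.85, 0.14, 0, 0, 0, 0.45], [255, -1.16, 0.21, 0, 0, 0, 0.63]])

```text
clock: 7.2
tool_pos: [0.5081, 0.1518, 0.2292]
eef_rot: [[-0.134, 0.991, -0.0], [0.991, 0.134, -0.0], [-0.0, -0.0, -1.0]]
contact_force: [0.6, -0.6, -3.6]
gripper_width: 0.176
finger_force: 87.8
```

Request:
move_arm(increments=[[255, -1.43, 0.27, 0, 0, 0, 0.78], [255, -1.68, 0.34, 0, 0, 0, 0.91], [255, -1.88, 0.41, 0, 0, 0, 1.03], [255, -2.02, 0.48, 0, 0, 0, 1.11], [255, -2.12, 0.55, 0, 0, 0, 1.16], [255, -2.16, 0.6, 0, 0, 0, 1.2], [255, -2.14, 0.65, 0, 0, 0, 1.2], [255, -2.08, 0.68, 0, 0, 0, 1.16]])

```text
clock: 8.2
tool_pos: [0.5588, -0.0013, 0.2295]
eef_rot: [[0.017, 1.0, 0.0], [1.0, -0.017, -0.0], [-0.0, 0.0, -1.0]]
contact_force: [0.1, 0.3, -2.5]
gripper_width: 0.173
finger_force: 87.8
```

Request:
move_arm(increments=[[255, -1.96, 0.69, 0, 0, 0, 1.11], [255, -1.8, 0.66, 0, 0, 0, 1.03], [255, -1.6, 0.63, 0, 0, 0, 0.91], [255, -1.35, 0.55, 0, 0, 0, 0.78], [255, -1.08, 0.46, 0, 0, 0, 0.63], [255, -0.79, 0.35, 0, 0, 0, 0.45], [255, -0.48, 0.21, 0, 0, 0, 0.28], [255, -0.16, 0.08, 0, 0, 0, 0.1]])

```text
clock: 9.2
tool_pos: [0.5898, -0.0936, 0.2294]
eef_rot: [[0.107, 0.994, -0.0], [0.994, -0.107, 0.0], [0.0, -0.0, -1.0]]
contact_force: [0.1, -0.1, -3.0]
gripper_width: 0.172
finger_force: 87.8
```

Run:
```python
from h import *
s=env.read_state(); print(s["tool_pos"],s["eef_rot"].round(4),s["contact_force"],s["wrist_torque"],s["gripper_width"])
a=snap("wrist","w3.png"); b=snap("scene","s3.png")
c=cv2.resize(b[120:340,200:440],(600,550)); 
cv2.imwrite("pics/c3.png",c[:,:,::-1])
T=np.array([.5899,-.0936,.160]); rows(255,line(T,down(-.108),16))
```

```text
[ 0.58980801 -0.09362352  0.22942118] [[ 1.070e-01  9.943e-01 -2.000e-04]
 [ 9.943e-01 -1.070e-01  2.000e-04]
 [ 2.000e-04 -2.000e-04 -1.000e+00]] [ 0.05188153 -0.12644901 -2.95074758] [ 0.02339926 -0.0003015  -0.09545686] 0.17200301740451354
[[255, 0.0, 0.0, 0.07, 0.0, 0.0, 0.0], [255, 0.0, 0.0, 0.19, 0.0, 0.0, 0.0], [255, 0.0, 0.0, 0.32, 0.0, 0.0, 0.01], [255, 0.0, 0.0, 0.44, 0.0, 0.0, 0.0], [255, 0.0, 0.0, 0.52, 0.0, 0.0, 0.0], [255, -0.01, 0.01, 0.6, 0.0, 0.0, 0.01], [255, 0.0, 0.0, 0.65, 0.0, 0.0, 0.01], [255, 0.0, 0.0, 0.68, -0.01, 0.0, 0.0]]
[[255, 0.0, 0.0, 0.68, 0.0, -0.01, 0.01], [255, 0.0, 0.0, 0.65, 0.0, 0.0, 0.0], [255, 0.0, 0.0, 0.6, 0.0, 0.0, 0.01], [255, -0.01, 0.01, 0.52, 0.0, 0.0, 0.0], [255, 0.0, 0.0, 0.44, 0.0, 0.0, 0.01], [255, 0.0, 0.0, 0.32, 0.0, 0.0, 0.0], [255, 0.0, 0.0, 0.19, 0.0, 0.0, 0.0], [255, 0.0, 0.0, 0.07, 0.0, 0.0, 0.0]]
max [0.01 0.01 0.68 0.01 0.01 0.01]
```

View pics/c3.png

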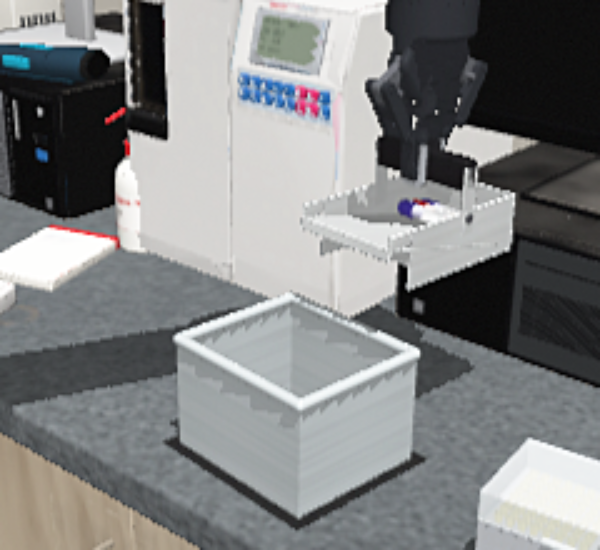

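The tray is held level above the far rim, tubes at the back, spout edge at crop (303,220)–(392,258). Lowering.

Request:
move_arm(increments=[[255, 0, 0, 0.1, 0, 0, 0], [255, 0, 0, 0.3, 0, 0, 0], [255, 0, 0, 0.6, 0, 0, 0], [255, 0, 0, 0.9, 0, 0, 0], [255, 0, 0, 1.2, 0, 0, 0], [255, 0, 0, 1.2, 0, 0, 0], [255, 0, 0, 1.1, 0, 0, 0], [255, 0, 0, 0.9, 0, 0, 0]])

```text
clock: 10.3
tool_pos: [0.5895, -0.0935, 0.1654]
eef_rot: [[0.107, 0.994, -0.001], [0.994, -0.107, 0.0], [0.0, -0.001, -1.0]]
contact_force: [-0.1, -0.3, -2.6]
gripper_width: 0.174
finger_force: 87.8
```

Request:
move_arm(increments=[[255, 0, 0, 0.5, 0, 0, 0], [255, 0, 0, 0.3, 0, 0, 0], [255, 0, 0, 0.1, 0, 0, 0], [255, 0, 0, 0.1, 0, 0, 0], [255, 0, 0, 0.1, 0, 0, 0], [255, 0, 0, 0.1, 0, 0, 0], [255, 0, 0, 0.1, 0, 0, 0], [255, 0, 0, 0, 0, 0, 0]])

```text
clock: 11.3
tool_pos: [0.5897, -0.0936, 0.1533]
eef_rot: [[0.107, 0.994, -0.0], [0.994, -0.107, 0.0], [0.0, -0.0, -1.0]]
contact_force: [-0.0, -0.1, -3.5]
gripper_width: 0.171
finger_force: 87.8
```

Run:
```python
from h import *
s=env.read_state(); print(s["tool_pos"],s["contact_force"],s["wrist_torque"])
b=snap("scene","s4.png"); t=snap("top","t4.png")
c=np.hstack([cv2.resize(b[190:310,260:400],(420,360),interpolation=cv2.INTER_CUBIC),cv2.resize(t[170:290,300:420],(360,360),interpolation=cv2.INTER_CUBIC)]); cv2.imwrite("pics/c4.png",c[:,:,::-1])
```

```text
[ 0.58970151 -0.09355325  0.15334635] [-0.03477574 -0.09106902 -3.50133707] [-0.00512295  0.02477297 -0.02993242]
```

View pics/c4.png

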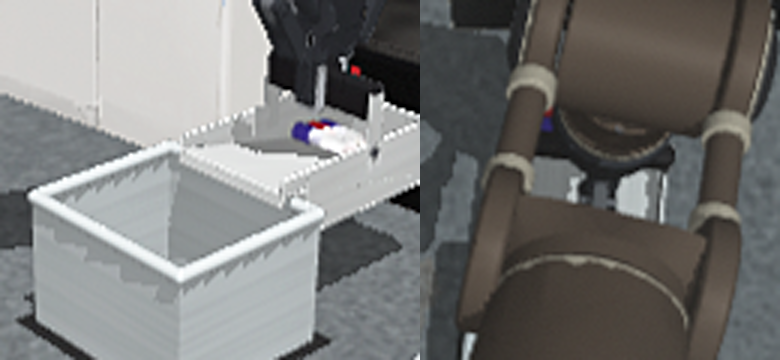

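No contact yet, and the spout (left crop, edge about (180,155)–(290,195)) sits over the far rim. I'll settle onto the bead and compute the tipping arc.

Request:
move_arm(increments=[[255, 0, 0, 0.05, 0, 0, 0], [255, 0, 0, 0.05, 0, 0, 0], [255, 0, 0, 0.05, 0, 0, 0], [255, 0, 0, 0, 0, 0, 0], [255, 0, 0, 0, 0, 0, 0], [255, 0, 0, 0, 0, 0, 0], [255, 0, 0, 0, 0, 0, 0], [255, 0, 0, 0, 0, 0, 0]])

```text
clock: 12.4
tool_pos: [0.5899, -0.0936, 0.1521]
eef_rot: [[0.107, 0.994, 0.0], [0.994, -0.107, -0.0], [-0.0, 0.0, -1.0]]
contact_force: [0.5, 0.4, -1.4]
gripper_width: 0.172
finger_force: 88.0
```

```bash
cat >> h.py <<'E'
def arc(th0,th1,n,yaw=-.108,piv=None,off=None):
    xh=np.array([np.cos(yaw),np.sin(yaw),0]); yh=np.array([-np.sin(yaw),np.cos(yaw),0])
    f=(1-np.cos(np.pi*np.arange(0,n+1)/n))/2; o=[]
    for u in f:
        r=Ro.from_rotvec(-yh*(th0+(th1-th0)*u)).as_matrix(); o.append((piv+r@off,r@down(yaw)))
    return o
E
python3 - <<'E'
from h import *
s=env.read_state(); print(s["tool_pos"],s["contact_force"],s["wrist_torque"])
xh=np.array([np.cos(-.108),np.sin(-.108),0]); off=.082*xh+[0,0,.052]
p=s["tool_pos"]; A=arc(0,.8,32,piv=p-off,off=off); rows(255,A[1:],*A[0])
E
```

```text
[ 0.58988077 -0.09358944  0.15208218] [ 0.46598253  0.37180166 -1.42408622] [ 0.06569259  0.11425355 -0.00580143]
[[255, 0.0, -0.01, -0.02, -0.11, 0.0, 0.0], [255, 0.0, -0.03, -0.04, -0.33, 0.0, 0.0], [255, 0.0, -0.05, -0.08, -0.55, 0.0, 0.0], [255, 0.0, -0.07, -0.11, -0.75, 0.0, 0.0], [255, 0.0, -0.09, -0.14, -0.97, 0.0, 0.0], [255, 0.0, -0.1, -0.16, -1.15, 0.0, 0.0], [255, 0.0, -0.13, -0.19, -1.34, 0.0, 0.0], [255, 0.0, -0.14, -0.21, -1.51, 0.0, 0.0]]
[[255, 0.0, -0.15, -0.24, -1.67, 0.0, 0.0], [255, 0.0, -0.17, -0.26, -1.81, 0.0, 0.0], [255, 0.0, -0.18, -0.27, -1.92, 0.0, 0.0], [255, 0.0, -0.19, -0.29, -2.04, 0.0, 0.0], [255, 0.0, -0.2, -0.3, -2.12, 0.0, 0.0], [255, 0.0, -0.2, -0.31, -2.18, 0.0, 0.0], [255, 0.0, -0.21, -0.31, -2.22, 0.0, 0.0], [255, 0.0, -0.21, -0.32, -2.25, 0.0, 0.0]]
[[255, 0.0, -0.21, -0.32, -2.24, 0.0, 0.0], [255, 0.0, -0.21, -0.31, -2.23, 0.0, 0.0], [255, 0.0, -0.2, -0.31, -2.18, 0.0, 0.0], [255, 0.0, -0.2, -0.3, -2.12, 0.0, 0.0], [255, 0.0, -0.19, -0.29, -2.03, 0.0, 0.0], [255, 0.0, -0.18, -0.27, -1.93, 0.0, 0.0], [255, 0.0, -0.17, -0.25, -1.81, 0.0, 0.0], [255, 0.0, -0.15, -0.24, -1.66, 0.0, 0.0]]
[[255, 0.0, -0.14, -0.21, -1.51, 0.0, 0.0], [255, 0.0, -0.13, -0.2, -1.34, 0.0, 0.0], [255, 0.0, -0.1, -0.16, -1.16, 0.0, 0.0], [255, 0.0, -0.09, -0.14, -0.96, 0.0, 0.0], [255, 0.0, -0.07, -0.1, -0.76, 0.0, 0.0], [255, 0.0, -0.05, -0.08, -0.55, 0.0, 0.0], [255, 0.0, -0.03, -0.05, -0.33, 0.0, 0.0], [255, 0.0, -0.01, -0.02, -0.11, 0.0, 0.0]]
max [0.   0.21 0.32 2.25 0.   0.  ]
```

Request:
move_arm(increments=[[255, 0, -0.01, -0.02, -0.11, 0, 0], [255, 0, -0.03, -0.04, -0.33, 0, 0], [255, 0, -0.05, -0.08, -0.55, 0, 0], [255, 0, -0.07, -0.11, -0.75, 0, 0], [255, 0, -0.09, -0.14, -0.97, 0, 0], [255, 0, -0.1, -0.16, -1.15, 0, 0], [255, 0, -0.13, -0.19, -1.34, 0, 0], [255, 0, -0.14, -0.21, -1.51, 0, 0]])

```text
clock: 13.4
tool_pos: [0.5831, -0.0929, 0.1614]
eef_rot: [[0.107, 0.987, 0.118], [0.994, -0.106, -0.013], [-0.0, 0.119, -0.993]]
contact_force: [0.2, -0.8, -0.7]
gripper_width: 0.174
finger_force: 88.0
```

Request:
move_arm(increments=[[255, 0, -0.15, -0.24, -1.67, 0, 0], [255, 0, -0.17, -0.26, -1.81, 0, 0], [255, 0, -0.18, -0.27, -1.92, 0, 0], [255, 0, -0.19, -0.29, -2.04, 0, 0], [255, 0, -0.2, -0.3, -2.12, 0, 0], [255, 0, -0.2, -0.31, -2.18, 0, 0], [255, 0, -0.21, -0.31, -2.22, 0, 0], [255, 0, -0.21, -0.32, -2.25, 0, 0]])

```text
clock: 14.4
tool_pos: [0.5621, -0.0905, 0.1795]
eef_rot: [[0.107, 0.916, 0.387], [0.994, -0.098, -0.042], [-0.0, 0.39, -0.921]]
contact_force: [0.1, 0.4, -2.0]
gripper_width: 0.17
finger_force: 87.9
```

Forces are low, so I'll continue.

Request:
move_arm(increments=[[255, 0, -0.21, -0.32, -2.24, 0, 0], [255, 0, -0.21, -0.31, -2.23, 0, 0], [255, 0, -0.2, -0.31, -2.18, 0, 0], [255, 0, -0.2, -0.3, -2.12, 0, 0], [255, 0, -0.19, -0.29, -2.03, 0, 0], [255, 0, -0.18, -0.27, -1.93, 0, 0], [255, 0, -0.17, -0.25, -1.81, 0, 0], [255, 0, -0.15, -0.24, -1.66, 0, 0]])

```text
clock: 15.4
tool_pos: [0.5375, -0.0877, 0.1913]
eef_rot: [[0.106, 0.772, 0.627], [0.994, -0.083, -0.067], [0.0, 0.63, -0.776]]
contact_force: [0.7, 0.3, -2.9]
gripper_width: 0.172
finger_force: 88.1
```

Request:
move_arm(increments=[[255, 0, -0.14, -0.21, -1.51, 0, 0], [255, 0, -0.13, -0.2, -1.34, 0, 0], [255, 0, -0.1, -0.16, -1.16, 0, 0], [255, 0, -0.09, -0.14, -0.96, 0, 0], [255, 0, -0.07, -0.1, -0.76, 0, 0], [255, 0, -0.05, -0.08, -0.55, 0, 0], [255, 0, -0.03, -0.05, -0.33, 0, 0], [255, 0, -0.01, -0.02, -0.11, 0, 0]])

```text
clock: 16.4
tool_pos: [0.5269, -0.0869, 0.1944]
eef_rot: [[0.107, 0.693, 0.712], [0.994, -0.075, -0.077], [-0.001, 0.717, -0.697]]
contact_force: [0.2, -0.9, -2.4]
gripper_width: 0.17
finger_force: 88.1
```

Run:
```python
from h import *
s=env.read_state(); print(s["tool_pos"],s["contact_force"],s["wrist_torque"],s["joint_positions"].round(2))
b=snap("scene","s5.png"); w=snap("wrist","w5.png")
c=np.hstack([cv2.resize(b[170:340,240:410],(400,400),interpolation=cv2.INTER_CUBIC),cv2.resize(w,(400,300))[:,:][:300]] if 0 else [cv2.resize(b[170:340,240:410],(390,400),interpolation=cv2.INTER_CUBIC),cv2.resize(w[80:],(400,400)),]); cv2.imwrite("pics/c5.png",c[:,:,::-1])
```

```text
[ 0.52686459 -0.08693365  0.19440516] [ 0.24976675 -0.85401128 -2.44279075] [0.13778215 0.66517235 0.0507152 ] [-0.34 -0.07  2.41  1.48  0.16 -1.64]
```

View pics/c5.png

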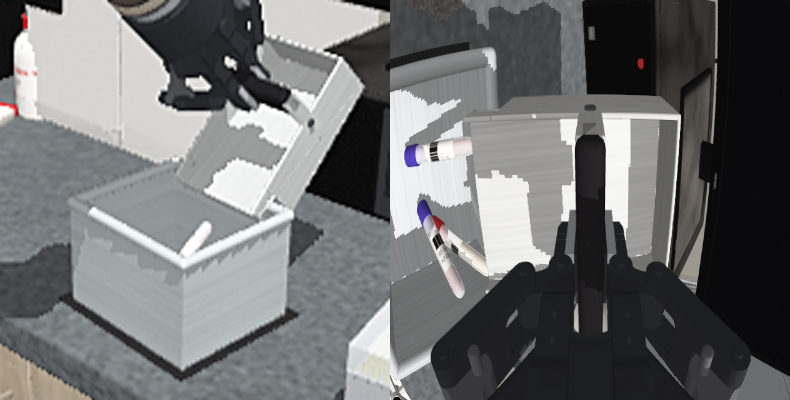

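All three tubes are in the bin (wrist crop: (435,150), (440,250) and (460,250)) and the tray is empty. I'll tip it back along the same arc.

Run:
```python
from h import *
xh=np.array([np.cos(-.108),np.sin(-.108),0]); off=.082*xh+[0,0,.052]
s=env.read_state(); th=np.arctan2(s["eef_rot"][2,1],-s["eef_rot"][2,2]); print(th)
T=np.array([.5899,-.0936,.1522]); A=arc(.8,0,24,piv=T-off,off=off)
Q=down(-.108); up=T+[0,0,.078]
H=np.array([.4998,.1787,.23]); L=np.array([.4998,.1787,.085])
P=A[1:]+line(up,Q,8,p0=T,R0=Q)+line(H,down(.159),20,p0=up,R0=Q)+line(L,down(.159),12,p0=H,R0=down(.159))
rows(255,P)
```

```text
0.7993687521433455
[[255, 0.01, 0.11, 0.05, 0.16, -0.01, 0.04], [255, 0.0, 0.06, 0.08, 0.58, 0.0, 0.0], [255, 0.0, 0.08, 0.14, 0.97, 0.0, 0.0], [255, 0.0, 0.12, 0.19, 1.32, 0.0, 0.0], [255, 0.0, 0.15, 0.24, 1.67, 0.0, 0.0], [255, 0.0, 0.17, 0.29, 1.98, 0.0, 0.0], [255, 0.0, 0.2, 0.32, 2.25, 0.0, 0.0], [255, 0.0, 0.22, 0.36, 2.49, 0.0, 0.0]]
[[255, 0.0, 0.23, 0.39, 2.69, 0.0, 0.0], [255, 0.0, 0.25, 0.42, 2.84, 0.0, 0.0], [255, 0.0, 0.26, 0.42, 2.94, 0.0, 0.0], [255, 0.0, 0.26, 0.44, 2.99, 0.0, 0.0], [255, 0.0, 0.26, 0.43, 2.99, 0.0, 0.0], [255, 0.0, 0.25, 0.43, 2.94, 0.0, 0.0], [255, 0.0, 0.25, 0.41, 2.84, 0.0, 0.0], [255, 0.0, 0.24, 0.39, 2.69, 0.0, 0.0]]
[[255, 0.0, 0.21, 0.37, 2.49, 0.0, 0.0], [255, 0.0, 0.2, 0.32, 2.26, 0.0, 0.0], [255, 0.0, 0.18, 0.29, 1.97, 0.0, 0.0], [255, 0.0, 0.14, 0.24, 1.67, 0.0, 0.0], [255, 0.0, 0.12, 0.19, 1.33, 0.0, 0.0], [255, 0.0, 0.09, 0.14, 0.96, 0.0, 0.0], [255, 0.0, 0.05, 0.08, 0.58, 0.0, 0.0], [255, 0.0, 0.02, 0.03, 0.2, 0.0, 0.0]]
[[255, 0.0, 0.0, -0.3, 0.0, 0.0, 0.0], [255, 0.0, 0.0, -0.84, 0.0, 0.0, 0.0], [255, 0.0, 0.0, -1.27, 0.0, 0.0, 0.0], 
[... 826 characters left out ...]
255, 1.44, -0.29, 0.0, 0.0, 0.0, -0.78]]
[[255, 1.15, -0.22, 0.0, 0.0, 0.0, -0.62], [255, 0.85, -0.15, 0.0, 0.0, 0.0, -0.46], [255, 0.52, -0.09, 0.0, 0.0, 0.0, -0.28], [255, 0.17, -0.02, 0.0, 0.0, 0.0, -0.1], [255, 0.0, 0.0, 0.25, 0.0, 0.0, 0.0], [255, 0.0, 0.0, 0.72, 0.0, 0.0, 0.0], [255, 0.0, 0.0, 1.15, 0.0, 0.0, 0.0], [255, 0.0, 0.0, 1.5, 0.0, 0.0, 0.0]]
[[255, 0.0, 0.0, 1.75, 0.0, 0.0, 0.0], [255, 0.0, 0.0, 1.88, 0.0, 0.0, 0.0], [255, 0.0, 0.0, 1.88, 0.0, 0.0, 0.0], [255, 0.0, 0.0, 1.74, 0.0, 0.0, 0.0], [255, 0.0, 0.0, 1.51, 0.0, 0.0, 0.0], [255, 0.0, 0.0, 1.15, 0.0, 0.0, 0.0], [255, 0.0, 0.0, 0.72, 0.0, 0.0, 0.0], [255, 0.0, 0.0, 0.25, 0.0, 0.0, 0.0]]
max [2.15 0.73 1.88 2.99 0.01 1.2 ]
```

Request:
move_arm(increments=[[255, 0, 0.08, 0.04, 0.16, 0, 0], [255, 0, 0.06, 0.08, 0.58, 0, 0], [255, 0, 0.08, 0.14, 0.97, 0, 0], [255, 0, 0.12, 0.19, 1.32, 0, 0], [255, 0, 0.15, 0.24, 1.67, 0, 0], [255, 0, 0.17, 0.29, 1.98, 0, 0], [255, 0, 0.2, 0.32, 2.25, 0, 0], [255, 0, 0.22, 0.36, 2.49, 0, 0]])

```text
clock: 17.5
tool_pos: [0.5466, -0.0888, 0.1895]
eef_rot: [[0.107, 0.822, 0.56], [0.994, -0.088, -0.06], [-0.0, 0.563, -0.827]]
contact_force: [0.5, 0.1, -2.3]
gripper_width: 0.175
finger_force: 88.2
```

Request:
move_arm(increments=[[255, 0, 0.23, 0.39, 2.69, 0, 0], [255, 0, 0.25, 0.42, 2.84, 0, 0], [255, 0, 0.26, 0.42, 2.94, 0, 0], [255, 0, 0.26, 0.44, 2.99, 0, 0], [255, 0, 0.26, 0.43, 2.99, 0, 0], [255, 0, 0.25, 0.43, 2.94, 0, 0], [255, 0, 0.25, 0.41, 2.84, 0, 0], [255, 0, 0.24, 0.39, 2.69, 0, 0]])

```text
clock: 18.5
tool_pos: [0.5787, -0.0926, 0.1677]
eef_rot: [[0.107, 0.975, 0.196], [0.994, -0.105, -0.022], [-0.001, 0.197, -0.98]]
contact_force: [-0.5, -0.5, -2.5]
gripper_width: 0.171
finger_force: 88.0
```

Request:
move_arm(increments=[[255, 0, 0.21, 0.37, 2.49, 0, 0], [255, 0, 0.2, 0.32, 2.26, 0, 0], [255, 0, 0.18, 0.29, 1.97, 0, 0], [255, 0, 0.14, 0.24, 1.67, 0, 0], [255, 0, 0.12, 0.19, 1.33, 0, 0], [255, 0, 0.09, 0.14, 0.96, 0, 0], [255, 0, 0.05, 0.08, 0.58, 0, 0], [255, 0, 0.02, 0.03, 0.2, 0, 0]])

```text
clock: 19.5
tool_pos: [0.5903, -0.0936, 0.1524]
eef_rot: [[0.107, 0.994, 0.0], [0.994, -0.107, -0.0], [-0.0, 0.0, -1.0]]
contact_force: [0.0, 0.2, -3.4]
gripper_width: 0.172
finger_force: 88.0
```

Request:
move_arm(increments=[[255, 0, 0, -0.3, 0, 0, 0], [255, 0, 0, -0.8, 0, 0, 0], [255, 0, 0, -1.3, 0, 0, 0], [255, 0, 0, -1.5, 0, 0, 0], [255, 0, 0, -1.5, 0, 0, 0], [255, 0, 0, -1.3, 0, 0, 0], [255, 0, 0, -0.8, 0, 0, 0], [255, 0, 0, -0.3, 0, 0, 0]])

```text
clock: 20.5
tool_pos: [0.5905, -0.0937, 0.2312]
eef_rot: [[0.107, 0.994, 0.002], [0.994, -0.107, -0.0], [-0.0, 0.002, -1.0]]
contact_force: [0.7, -0.3, -3.0]
gripper_width: 0.175
finger_force: 88.0
```

Request:
move_arm(increments=[[255, 0.16, -0.07, 0, 0, 0, -0.1], [255, 0.48, -0.22, 0, 0, 0, -0.28], [255, 0.79, -0.35, 0, 0, 0, -0.46], [255, 1.07, -0.47, 0, 0, 0, -0.63], [255, 1.35, -0.58, 0, 0, 0, -0.78], [255, 1.58, -0.64, 0, 0, 0, -0.91], [255, 1.79, -0.7, 0, 0, 0, -1.02], [255, 1.95, -0.73, 0, 0, 0, -1.11]])

```text
clock: 21.5
tool_pos: [0.5585, 0.0019, 0.2305]
eef_rot: [[0.013, 1.0, 0.001], [1.0, -0.013, 0.0], [0.0, 0.001, -1.0]]
contact_force: [-0.7, 0.2, -2.8]
gripper_width: 0.172
finger_force: 88.0
```

Request:
move_arm(increments=[[255, 2.07, -0.72, 0, 0, 0, -1.17], [255, 2.13, -0.69, 0, 0, 0, -1.2], [255, 2.15, -0.65, 0, 0, 0, -1.19], [255, 2.1, -0.59, 0, 0, 0, -1.17], [255, 2.02, -0.52, 0, 0, 0, -1.11], [255, 1.86, -0.44, 0, 0, 0, -1.02], [255, 1.67, -0.37, 0, 0, 0, -0.92], [255, 1.44, -0.29, 0, 0, 0, -0.78]])

```text
clock: 22.5
tool_pos: [0.5081, 0.1537, 0.2304]
eef_rot: [[-0.136, 0.991, 0.001], [0.991, 0.136, -0.0], [-0.0, 0.001, -1.0]]
contact_force: [-0.0, 1.0, -2.7]
gripper_width: 0.172
finger_force: 88.0
```

Request:
move_arm(increments=[[255, 1.15, -0.22, 0, 0, 0, -0.62], [255, 0.85, -0.15, 0, 0, 0, -0.46], [255, 0.52, -0.09, 0, 0, 0, -0.28], [255, 0.17, -0.02, 0, 0, 0, -0.1], [255, 0, 0, 0.25, 0, 0, 0], [255, 0, 0, 0.7, 0, 0, 0], [255, 0, 0, 1.2, 0, 0, 0], [255, 0, 0, 1.5, 0, 0, 0]])

```text
clock: 23.5
tool_pos: [0.4999, 0.1784, 0.1928]
eef_rot: [[-0.159, 0.987, 0.001], [0.987, 0.159, -0.0], [-0.0, 0.001, -1.0]]
contact_force: [0.2, 0.4, -2.4]
gripper_width: 0.18
finger_force: 88.0
```

Request:
move_arm(increments=[[255, 0, 0, 1.8, 0, 0, 0], [255, 0, 0, 1.9, 0, 0, 0], [255, 0, 0, 1.9, 0, 0, 0], [255, 0, 0, 1.7, 0, 0, 0], [255, 0, 0, 1.5, 0, 0, 0], [255, 0, 0, 1.1, 0, 0, 0], [255, 0, 0, 0.7, 0, 0, 0], [255, 0, 0, 0.2, 0, 0, 0]])

```text
clock: 24.5
tool_pos: [0.5, 0.1785, 0.0856]
eef_rot: [[-0.16, 0.987, 0.0], [0.987, 0.16, -0.0], [-0.0, 0.0, -1.0]]
contact_force: [-0.4, 0.7, -3.3]
gripper_width: 0.174
finger_force: 88.0
```

Request:
move_arm(increments=[[255, 0, 0, 0.05, 0, 0, 0], [255, 0, 0, 0.05, 0, 0, 0], [255, 0, 0, 0.05, 0, 0, 0], [255, 0, 0, 0.05, 0, 0, 0], [255, 0, 0, 0, 0, 0, 0], [255, 0, 0, 0, 0, 0, 0], [255, 0, 0, 0, 0, 0, 0], [255, 0, 0, 0, 0, 0, 0]])

```text
clock: 25.5
tool_pos: [0.5, 0.1785, 0.0839]
eef_rot: [[-0.16, 0.987, 0.001], [0.987, 0.16, -0.0], [-0.0, 0.001, -1.0]]
contact_force: [0.0, -0.4, -3.3]
gripper_width: 0.173
finger_force: 88.0
```

Request:
move_arm(increments=[[255, 0, 0, 0.05, 0, 0, 0], [255, 0, 0, 0.05, 0, 0, 0], [255, 0, 0, 0.05, 0, 0, 0], [255, 0, 0, 0, 0, 0, 0], [255, 0, 0, 0, 0, 0, 0], [255, 0, 0, 0, 0, 0, 0], [255, 0, 0, 0, 0, 0, 0], [255, 0, 0, 0, 0, 0, 0]])

```text
clock: 26.5
tool_pos: [0.5, 0.1786, 0.0826]
eef_rot: [[-0.16, 0.987, 0.001], [0.987, 0.16, -0.0], [-0.0, 0.001, -1.0]]
contact_force: [-1.4, -0.2, 1.4]
gripper_width: 0.171
finger_force: 88.5
```

Resting on the worktop. Release slowly and retreat.

Request:
move_arm(increments=[[190, 0, 0, 0, 0, 0, 0], [150, 0, 0, 0, 0, 0, 0], [100, 0, 0, 0, 0, 0, 0], [50, 0, 0, 0, 0, 0, 0], [0, 0, 0, 0, 0, 0, 0], [0, 0, 0, 0, 0, 0, 0], [0, 0, 0, 0, 0, 0, 0], [0, 0, 0, 0, 0, 0, 0]], grip_force=20)

```text
clock: 27.5
tool_pos: [0.5, 0.1786, 0.0824]
eef_rot: [[-0.16, 0.987, 0.001], [0.987, 0.16, -0.0], [-0.0, 0.001, -1.0]]
contact_force: [0.1, 0.2, 0.4]
gripper_width: 1.0
finger_force: 0.0
```

Request:
move_arm(increments=[[0, 0, 0, -0.3, 0, 0, 0], [0, 0, 0, -0.9, 0, 0, 0], [0, 0, 0, -2, 0, 0, 0], [0, 0, 0, -3, 0, 0, 0], [0, 0, 0, -4, 0, 0, 0], [0, 0, 0, -4, 0, 0, 0], [0, 0, 0, -3, 0, 0, 0], [0, 0, 0, -1, 0, 0, 0]])

```text
clock: 28.5
tool_pos: [0.5012, 0.179, 0.2675]
eef_rot: [[-0.16, 0.987, 0.006], [0.987, 0.16, 0.001], [0.0, 0.006, -1.0]]
contact_force: [0.3, -0.2, -0.4]
gripper_width: 0.999
finger_force: 0.0
```

Request:
move_arm(increments=[[0, 0, -1, 0, 0, 0, 0], [0, 0, -2, 0, 0, 0, 0], [0, 0, -3, 0, 0, 0, 0], [0, 0, -3, 0, 0, 0, 0], [0, 0, -2, 0, 0, 0, 0], [0, 0, -1, 0, 0, 0, 0], [0, 0, 0, 0, 0, 0, 0], [0, 0, 0, 0, 0, 0, 0]])

```text
clock: 29.5
tool_pos: [0.3819, 0.1595, 0.2642]
eef_rot: [[-0.159, 0.987, 0.001], [0.987, 0.159, -0.0], [-0.0, 0.001, -1.0]]
contact_force: [0.5, 0.8, -0.1]
gripper_width: 0.997
finger_force: 0.0
```

Run:
```python
from h import *
s=env.read_state(); print(s["tool_pos"],s["contact_force"],s["gripper_width"],s["clock"])
b=snap("scene","s6.png"); w=snap("wrist","w6.png")
c=np.hstack([cv2.resize(b[150:390,130:530],(480,288)),cv2.resize(w,(320,288))]); cv2.imwrite("pics/c6.png",c[:,:,::-1])
```

```text
[0.38188868 0.15949565 0.26418392] [ 0.46430961  0.82499016 -0.07064731] 0.996508498050337 29.5
```

View pics/c6.png

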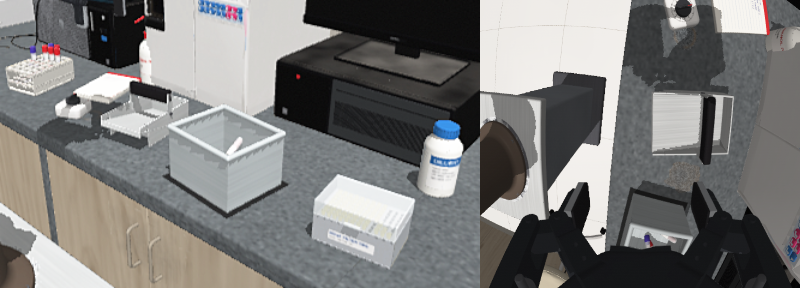

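The tray stands flat and empty in its place, at wrist crop (690,125). The tubes are in the bin at (645,240), and the bystanders have not moved.

```bash
python3 -c "
from bench import env; print(env.finish_job())"
```

```text
the job is handed in; nothing more can be done
None
```

The job is handed in at about 29.6 s: all three tubes are in the bin, the empty tray is back flat where it stood, and the tip box, bottle and timer look unmoved in the last pictures.

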